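# Refit a sensor bracket on its rail stud and swing it to the stop

## Task

Pick up the sensor bracket and put its foot plate on the slotted aluminium rail with the long end of the foot (the way the sensor points) towards the rail end farther from the stud, gently nudging it until the hole drops over the steel stud and the foot lies fully flush on the rail. Then swing it about the stud until the corner of the foot's long end touches the steel stop strip, and let go. Do not press hard on the rail or stud, and leave everything else where it is.

Things in the scene. Friction and masses are not known exactly. Their poses are not given: they have to be found in the camera images.
- bracket: The loose sensor bracket (0.3 kg), lying foot down: aluminium foot plate 126 (x) x 40 (y) x 6 mm, an upright 30 x 30 mm post centred at x = -2 mm, 73 mm high in all, and an 18 mm thick barrel sensor sticking out of the post towards +x, 50 mm up, ending at x = 54 mm. Origin: centre of the foot's underside; x along the foot towards its long end, z up.
- hole (a point): Centre of the bracket's round through hole (12.5 mm diameter) on the foot's underside, 37 mm behind the bracket's origin (x = -37 mm). Bracket axes.
- post (a point): Point on the centre line of the bracket's post, 43 mm above the underside: a good place to grip, across the post's flat faces (along the bracket's y, 30 mm wide).
- corner (a point): The corner of the foot plate that must touch the stop strip: at the long end (x = +63 mm, y = +20 mm from the bracket origin), half way up the plate.
- rail: The fixed aluminium T-slot rail, 200 (x) x 90 (y) x 40 mm high. Origin: centre of its underside; x along the rail, z up. The stud stands in the slot along y = -22.5 mm, near the -x end. With the hole on the stud and the bracket's x along the rail's x, a turn of about 15 degrees anticlockwise (from above) about the stud brings the corner to the stop strip.
- slot_mid (a point): Middle of the stretch of slot where the stud may stand, on the rail's top (rail x = -50, y = -22.5, z = 40 mm). The stud, 10 mm in diameter with a 1 mm chamfer, stands 8 mm above the rail's top, firmly clamped, its centre on the slot line anywhere within 14 mm of this point either way along the rail's x; its place is not measured. Rail axes.
- strip (a point): Middle of the stop strip's face towards the slot (rail x = 0, y = 23.5, z = 47 mm). The steel strip is 10 mm wide, stands 14 mm above the rail's top and runs parallel to the slot for the rail's whole length. Rail axes.
- puck_a: a loose light-grey plastic workpiece puck, 38 mm across, 23 mm high; origin at the centre of its underside. Leave it alone.
- puck_b: a second such puck. Leave it alone.
- nut: a loose brass ring nut, 32 mm across, 6 mm high; origin at the centre of its underside. Leave it alone.
- plate: a loose flat aluminium adaptor plate 90 x 40 x 5 mm with two holes and no post (not the bracket); origin at the centre of its underside. Leave it alone.
- driver: a loose screwdriver lying on the bench. Leave it alone.
- spanner: a loose spanner lying on the bench. Leave it alone.
- part_in_tray: a puck standing in the black plastic tray at the robot's right. Leave it alone.
Mind the look-alikes: they are no part of the job. What is shaped like the rail but orange is not meant.

How it is judged:
On the way:
1. the bracket's foot lies flush on the rail with its hole down over the stud (z of hole in the frame of rail between 0.038 and 0.0418 m and angle between bracket's own z axis and vertical below 0.03 rad and x of hole in the frame of slot_mid between -0.016 and 0.016 m and y of hole in the frame of slot_mid between -0.004 and 0.004 m), for 0.2 s.
At the end, for the whole second after the job is handed in: Foot flush on the rail (within 1.8 mm, tilt under 0.03 rad), hole over the stud (within 4 mm of the slot line, 16 mm of slot_mid along it), long end towards the rail's +x end with its corner within 3 mm of the stop strip's face; bracket released and at rest (all of step 1 and y of corner in the frame of rail above 0.0205 m and x of corner in the frame of rail above 0 m and linear speed of bracket below 0.01 m/s); the robot touches nothing.
It fails at once if the bracket is pressed on the rail, stud or strip with more than 40 N (contact force between bracket and rail above 40 N).
It fails at once if one of the other loose things is moved by more than 20 mm (distance of any of puck_a, puck_b, nut, plate, driver, spanner, part_in_tray from where it was at the start of the episode above 0.02 m).
It also fails if it takes over 72 s, if anything falls off the work surface, if the arm or the gripper's body presses on something with over 40 N, if the wrist force passes 120 N, or if a joint passes its speed limit or range.

## Robot

A 6-joint arm with a two-finger parallel gripper is mounted at the origin on the work surface. World frame = base frame: x ahead of the robot, y to its left, z up, the work surface at z = 0. Lengths are in m, angles in rad, forces in N, time in s.
With the tool pointing down it reaches from about 0.25 to 0.775 m from the base axis. Payload 4 kg.
Tool frame: the origin (TCP) lies on the centre line of the jaws, within the pads' length; the fingertips stand 8 mm ahead of it and the grasp point (between the pads) lies 11 mm behind it; z points along the fingers, y is the direction in which the jaws open and shut (so a half turn about z gives the same grasp; the last joint's range is limited). The gripper opens to 94 mm and grips with 3 to 60 N. Pads are 16 mm wide; open, the fingers measure 119 mm over their backs; the gripper's body (75 mm by 177 mm) begins 78 mm behind the grasp point.
Start: joints at [-1.387, 0.087, 1.371, -0, 1.684, -0.103], TCP at [0.156, -0.528, 0.214] pointing down, gripper open.
Joint ranges: [-3.1, 3.1], [-0.76, 2.03], [0.27, 2.55], [-1.08, 4.22], [0.17, 2.65], [-2.57, 2.57]. Speed limits (rad/s): [2.79, 2.79, 3.14, 3.14, 3.14, 3.14].

## Interface

Orientations are given as [roll, pitch, yaw] about the fixed x, y, z axes, in that order (R = Rz(yaw) Ry(pitch) Rx(roll)).
In Python, from bench import * gives the robot as it stands.
- The arm moves only by the tool step_arm, never from a script. Its argument "steps" is a list of rows, each an object of numbers: "jaw": the opening, from 0 (shut) to 1 (fully open); "tx", "ty", "tz": the shift along the tool's x, y, z in m; "ax", "ay", "az": the turn, a rotation vector about the tool's x, y, z in rad. In form: [{"jaw": .., "tx": .., "ty": .., "tz": .., "ax": .., "ay": .., "az": ..}, ...]. A call has 1 to 8 rows; each row is the pose to reach, as a shift and turn from the pose measured when the call began, along the tool's axes at that moment; what a row does not reach only later rows make up. A row lasts 1/10 s, in which the tool goes at most 50 mm and 8.59 degrees, less where a joint would pass 70% of its speed; a pose out of reach is approached as far as the arm can. A call with a gripper value outside its range is refused whole. The fingers move at their own pace and stop on an object; the grip force is fixed at half the most. Time passes only in rows, so rows that repeat a pose let the fingers close. It gives the time, the measured TCP pose, the force and the opening at its end, in the units of the state.
- get_obs(): the state, without advancing time (a new reading comes with each control period).
- snapshot(name): name is "scene" or "top" or "wrist"; returns (picture, depth): 480x640x3 uint8, red, green, blue; 480x640 float32, m along the optical axis (not along the pixel's ray), 0 where there is no reading.
- camera_model(name): a dict with "intrinsics" (3x3 intrinsics, pixels), "origin" and "orientation" of the camera in the world. Camera axes: x right, y down, z forward; pixel columns grow to the right and rows downward; lengths in m; the calibration is good to about 2 mm. A picture is of the moment at which its call begins: read the wrist's pose just before it. camera_model takes no time and is no camera call; for the wrist camera it gives the pose at the moment of the call.
- close_job(): hands the job in, once; it reports no verdict.
Trained networks look in the newest picture that a camera, given by its name, has taken for a name from the list of things; names that differ only in an ending like _2 or _b are one class to them, and where a whole thing is asked for, a point or a joint stands for the part that bears it (a point fixed in the world has none). Each returns a list of dicts, best first, with "confidence" (0 to 1); they miss things now and then, are a little off and sometimes report something else, mostly with a low value. They report only what shows in the picture. A call takes as long as a camera call. They do not tell look-alikes from the thing itself.
- silhouettes(camera, query): "pixels" (480x640 bool, what is visible of it) and "rect" ([left, top, right, bottom] in pixels, round what is visible of it).
The state is a dict: "time": time; "joint_positions": joint angles; "qvel": joint speeds; "joint_torque": joint torques, N m; "tool_pos": TCP position; "ee_rot": TCP orientation; "wrist_force": force on the tool from outside, world axes, zero at the start; "wrist_torque": the same for the moment, N m; "width": finger opening in m.
Only numpy, scipy, OpenCV 4.12 (cv2) and the standard library are available. Lean on these libraries where they do the work, as an engineer would, in place of code of your own. Each camera call takes 0.05 s, during which the arm holds its last target. There are 200 camera calls.

## Working session

There is one attempt and no reset: what is moved stays moved. The work goes in short steps, Python scripts to look and compute and a tool call to move; the robot and the scene stay as the last step left them, time stands still between calls to the robot, and variables do not carry over. Pictures are saved under pics/ and viewed, about 8 in all and at most 12, crops included, and the job is handed in when it is done.

Besides the shell and the picture viewer there is one more tool, called after "Call:" as name(argument=value, ...) on one line, values as JSON. step_arm: Moves the arm, as the interface text tells. Its arguments: {"type":"object","properties":{"steps":{"type":"array"}},"required":["steps"]}

```bash
ls; mkdir -p pics; cat > h.py <<'E'
from bench import *
import numpy as np, cv2
from scipy.spatial.transform import Rotation as R
def cam(n):
    m=camera_model(n); K=np.array(m["intrinsics"]); o=np.array(m["origin"]); q=np.array(m["orientation"])
    if q.shape==(3,3): M=q
    else: M=R.from_euler('xyz',q).as_matrix() if q.size==3 else None
    return K,o,M
def cloud(n,d,c=None):
    K,o,M=c or cam(n); v,u=np.mgrid[0:480,0:640]
    P=np.stack([(u-K[0,2])/K[0,0]*d,(v-K[1,2])/K[1,1]*d,d],-1)
    return P@M.T+o
def save(n,p): cv2.imwrite("pics/"+n+".png",cv2.cvtColor(p,cv2.COLOR_RGB2BGR))
E
python3 - <<'E'
from h import *
print(get_obs())
for n in("top","scene"):
    print(n,camera_model(n))
    p,d=snapshot(n); save(n+"0",p); np.save(n+"0.npy",d); C=cloud(n,d)
    for q in("bracket","rail","plate"):
        for s in silhouettes(n,q)[:4]:
            m=s["pixels"]&(d>0); X=C[m]
            print(q,round(s["confidence"],2),s["rect"],m.sum(),np.median(X,0).round(3),X[:,2].max().round(3))
E
```

```text
pics
{'time': 0.0, 'joint_positions': array([-1.38710768e+00,  8.79701187e-02,  1.37224842e+00,  7.43023162e-06,
        1.68360760e+00, -1.03103984e-01]), 'qvel': array([-0.00228812,  0.00139076, -0.00043025,  0.00265507, -0.00075883,
       -0.00032719]), 'joint_torque': array([-1.97840985e-03, -3.40184391e+01, -3.02429867e+01,  7.16269319e-02,
        3.29552300e-02, -1.49746807e-04]), 'tool_pos': array([ 0.15548029, -0.52700881,  0.21229887]), 'ee_rot': array([-3.13937179e+00, -2.37218499e-04,  2.86793196e-01]), 'wrist_force': array([-0.11420135, -0.32691574,  0.36411997]), 'wrist_torque': array([-0.05701298,  0.05858467,  0.00916439]), 'width': 0.09367304084093123}
top {'intrinsics': array([[487.12779779,   0.        , 319.84130915],
       [  0.        , 487.12779779, 240.36064478],
       [  0.        ,   0.        ,   1.        ]]), 'origin': array([0.44292325, 0.01308458, 1.03740423]), 'orientation': array([-3.0245069 ,  0.01329205, -1.5808574 ])}
bracket 0.93 [223.8, 206.0, 259.5, 266.5] 1126 [0.575 0.187 0.01 ] 0.079
rail 0.95 [402.6, 180.5, 461.9, 285.0] 4488 [ 0.573 -0.2
[... 405 characters left out ...]
5.70300588,   0.        , 329.27347603],
       [  0.        , 515.70300588, 238.14259373],
       [  0.        ,   0.        ,   1.        ]]), 'origin': array([1.26344056, 0.08730277, 0.76256055]), 'orientation': array([-2.34825992,  0.01908632,  1.63228207])}
bracket 0.91 [393.5, 240.4, 430.4, 296.3] 1168 [0.599 0.187 0.022] 0.077
bracket 0.34 [303.5, 224.3, 322.4, 237.5] 166 [ 0.489 -0.007  0.015] 0.027
rail 0.87 [165.9, 212.0, 252.1, 304.7] 4652 [ 0.602 -0.197  0.04 ] 0.059
rail 0.64 [221.6, 150.3, 300.2, 216.3] 3106 [ 0.356 -0.136  0.04 ] 0.059
plate 0.69 [178.9, 326.6, 235.3, 355.9] 1050 [ 0.757 -0.175  0.005] 0.01
plate 0.19 [391.0, 240.2, 432.0, 295.0] 1245 [0.598 0.188 0.016] 0.077
```

View pics/top0.png

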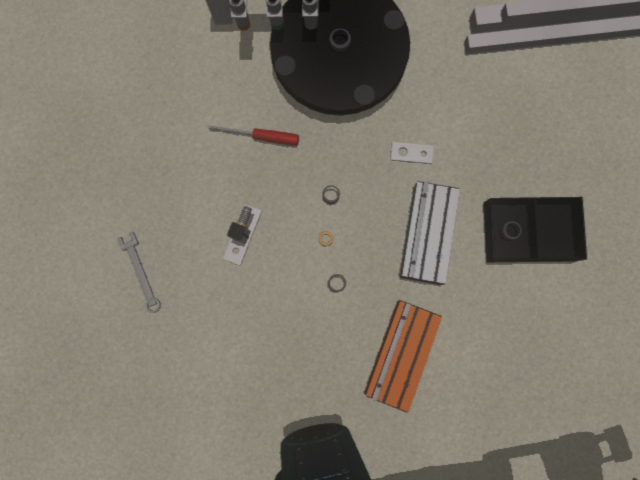

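```bash
python3 - <<'E'
import cv2
t=cv2.imread("pics/top0.png"); 
a=cv2.resize(t[165:425,350:525],None,fx=2.3,fy=2.3,interpolation=cv2.INTER_CUBIC)
b=cv2.resize(t[195:275,205:275],None,fx=5.6,fy=5.6,interpolation=cv2.INTER_CUBIC)
import numpy as np
H=max(a.shape[0],b.shape[0]);pad=lambda x:cv2.copyMakeBorder(x,0,H-x.shape[0],0,0,cv2.BORDER_CONSTANT)
o=np.hstack([pad(a),pad(b)]);print(o.shape);cv2.imwrite("pics/crop0.png",o)
E
```

```text
(598, 794, 3)
```

View pics/crop0.png

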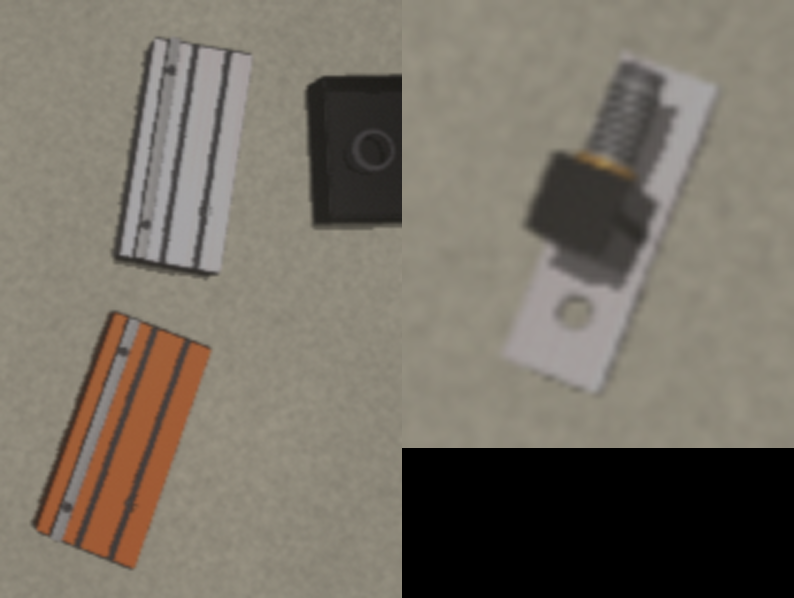

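The grey rail at about (430,233), not the orange one at (403,355), is the one meant. Its strip is on the image-left (+y) side, so rail +x points up in the image (world +x). The stud is a faint dot in the right slot near (440,257). The bracket, with its post, sits at (240,235) with the sensor pointing up and slightly right. The post-less plate at (412,153) is the look-alike.

```bash
cat > est.py <<'E'
from h import *
def rect(P):
    (c,s,a)=cv2.minAreaRect((P[:,:2]*1000).astype(np.float32)); b=cv2.boxPoints((c,s,a))
    e=[b[1]-b[0],b[2]-b[1]]; l=max(e,key=np.linalg.norm); l=l*np.sign(l[0])
    return np.array(c)/1000,np.array(s).round(1),np.degrees(np.arctan2(l[1],l[0])).round(2)
E
python3 - <<'E'
from est import *
p,d=snapshot("top"); C=cloud("top",d)
def sil(q,c):
    return min((s for s in silhouettes("top",q)),key=lambda s:np.hypot((s["rect"][0]+s["rect"][2])/2-c[0],(s["rect"][1]+s["rect"][3])/2-c[1]))["pixels"]
m=sil("rail",(432,233)); X=C[m&(d>0)]
print("z hist",np.histogram(X[:,2],bins=np.arange(-.005,.07,.005)))
A=X[(X[:,2]>.034)&(X[:,2]<.066)]; print("rail",rect(A))
S=X[(X[:,2]>.0505)]; print("strip",rect(S),np.median(S[:,2]))
# in rail frame by colour, rays intersect z=.04
m=sil("bracket",(241,236)); X=C[m&(d>0)]
print(np.histogram(X[:,2],bins=np.arange(-.005,.09,.005)))
K,o,M=cam("top")
def hit(uv,z):
    uv=np.atleast_2d(uv); r=np.c_[(uv[:,0]-K[0,2])/K[0,0],(uv[:,1]-K[1,2])/K[1,1],np.ones(len(uv))]@M.T
    return o+r*((z-o[2])/r[:,2])[:,None]
post=X[X[:,2]>.062]; print("post",rect(post),np.median(post,0))
# foot corners from crop (px = 205+ (x-402)/5.6, 195+y/5.6)
cr=np.array([(623,53),(717,90),(597,393),(502,355),(576,312)],float)
uv=np.c_[205+(cr[:,0]-402)/5.6,195+cr[:,1]/5.6]-0.4
F=hit(uv,.006); print(F.round(4)); print("centre",F[:4].mean(0)); v=(F[0]+F[1]-F[2]-F[3])/2; print(np.linalg.norm(v),np.degrees(np.arctan2(v[1],v[0])))
cr=np.array([(155,38),(251,53),(217,273),(115,257),(207,210)],float)
uv=np.c_[350+cr[:,0]/2.3,165+cr[:,1]/2.3]-0.3
F=hit(uv,.04);print(F.round(4))
v=(F[0]+F[1]-F[2]-F[3])/2; print("rail ctr",F[:4].mean(0),np.linalg.norm(v),np.degrees(np.arctan2(v[1],v[0])))
print(cam("wrist"), get_obs()["tool_pos"])
E
```

```text
z hist (array([  13,   85,   41,   19,   23,   49,   56,   41,  763, 2874,  149,
        239,  270,    5,    0]), array([-0.005,  0.   ,  0.005,  0.01 ,  0.015,  0.02 ,  0.025,  0.03 ,
        0.035,  0.04 ,  0.045,  0.05 ,  0.055,  0.06 ,  0.065,  0.07 ]))
rail (array([ 0.57586182, -0.20289844]), array([ 90.3, 203.9]), np.float32(-10.9))
strip (array([ 0.57618164, -0.1985842 ]), array([ 59. , 199.7]), np.float32(-10.89)) 0.055181571846358524
(array([  6,  74, 531,  62,  10,   8,   8,   8,   6,   9,   8,  28,  91,
        78,  14, 128,  94,   0]), array([-0.005,  0.   ,  0.005,  0.01 ,  0.015,  0.02 ,  0.025,  0.03 ,
        0.035,  0.04 ,  0.045,  0.05 ,  0.055,  0.06 ,  0.065,  0.07 ,
        0.075,  0.08 ,  0.085]))
post (array([0.59189862, 0.18786382]), array([31.7, 60.7]), np.float32(-21.31)) [0.57731007 0.19037747 0.07437244]
[[0.6451 0.1881 0.006 ]
 [0.6302 0.1518 0.006 ]
 [0.5141 0.1969 0.006 ]
 [0.529  0.2333 0.006 ]
 [0.5451 0.2052 0.006 ]]
centre [0.57958934 0.19253513 0.006     ]
0.124499717965557 -21.253010468321026
[[ 0.6822 -0.179   0.04  ]
 [ 0.6672 -0.2651  0.04  ]
 [ 0.4693 -0.2266  0.04  ]
 [ 0.4844 -0.137   0.04  ]
 [ 0.5253 -0.2199  0.04  ]]
rail ctr [ 0.57579434 -0.20189691  0.04      ] 0.2019231358037649 -11.500376007952715
(array([[429.28829454,   0.        , 322.55265881],
       [  0.        , 429.28829454, 238.78464834],
       [  0.        ,   0.        ,   1.        ]]), array([ 0.23376938, -0.50370037,  0.38545193]), array([[ 2.81942188e-01, -9.21437519e-01, -2.67322842e-01],
       [-9.59431281e-01, -2.70913068e-01, -7.80879387e-02],
       [-4.68094612e-04,  2.78494181e-01, -9.60437802e-01]])) [ 0.15555931 -0.52755266  0.21351749]
```

```bash
cat >> h.py <<'E'
def plan(pos,yaw):
    o=get_obs(); A=R.from_euler('xyz',o["ee_rot"]); B=R.from_euler('xyz',[np.pi,0,yaw])
    t=A.inv().apply(np.array(pos)-o["tool_pos"]); r=(A.inv()*B).as_rotvec()
    n=max(np.linalg.norm(t)/.05,np.degrees(np.linalg.norm(r))/8.59)
    print("t",o["time"],"T",t.round(4),"R",r.round(4),"rows",round(n,1),"F",o["wrist_force"].round(1))
E
python3 -c "
from h import *
plan([.54,-.21,.17],2.95)"
```

```text
t 0.55 T [ 0.4586 -0.1958  0.0435] R [-0.0000e+00  2.0000e-04 -2.6632e+00] rows 17.8 F [-0.3 -0.5 -0.7]
```

Call:
step_arm(steps=[{"jaw": 1, "tx": 0.459, "ty": -0.196, "tz": 0.043, "ax": 0, "ay": 0, "az": -2.663}, {"jaw": 1, "tx": 0.459, "ty": -0.196, "tz": 0.043, "ax": 0, "ay": 0, "az": -2.663}, {"jaw": 1, "tx": 0.459, "ty": -0.196, "tz": 0.043, "ax": 0, "ay": 0, "az": -2.663}, {"jaw": 1, "tx": 0.459, "ty": -0.196, "tz": 0.043, "ax": 0, "ay": 0, "az": -2.663}, {"jaw": 1, "tx": 0.459, "ty": -0.196, "tz": 0.043, "ax": 0, "ay": 0, "az": -2.663}, {"jaw": 1, "tx": 0.459, "ty": -0.196, "tz": 0.043, "ax": 0, "ay": 0, "az": -2.663}, {"jaw": 1, "tx": 0.459, "ty": -0.196, "tz": 0.043, "ax": 0, "ay": 0, "az": -2.663}, {"jaw": 1, "tx": 0.459, "ty": -0.196, "tz": 0.043, "ax": 0, "ay": 0, "az": -2.663}])

```text
time: 1.35
tool_pos: [0.4642, -0.2722, 0.1793]
ee_rot: [3.141, 0.001, 1.493]
wrist_force: [0.5, -0.8, -0.7]
width: 0.0935
```

```bash
python3 -c "
from h import *
plan([.54,-.21,.17],2.95)"
```

```text
t 1.35 T [0.0679 0.0707 0.0093] R [ 1.000e-04  1.100e-03 -1.457e+00] rows 9.7 F [ 0.5 -0.8 -0.7]
```

Call:
step_arm(steps=[{"jaw": 1, "tx": 0.068, "ty": 0.071, "tz": 0.009, "az": -1.457}, {"jaw": 1, "tx": 0.068, "ty": 0.071, "tz": 0.009, "az": -1.457}, {"jaw": 1, "tx": 0.068, "ty": 0.071, "tz": 0.009, "az": -1.457}, {"jaw": 1, "tx": 0.068, "ty": 0.071, "tz": 0.009, "az": -1.457}, {"jaw": 1, "tx": 0.068, "ty": 0.071, "tz": 0.009, "az": -1.457}, {"jaw": 1, "tx": 0.068, "ty": 0.071, "tz": 0.009, "az": -1.457}, {"jaw": 1, "tx": 0.068, "ty": 0.071, "tz": 0.009, "az": -1.457}, {"jaw": 1, "tx": 0.068, "ty": 0.071, "tz": 0.009, "az": -1.457}])

```text
invalid input
```

Call:
step_arm(steps=[{"jaw": 1, "az": -0.19}, {"jaw": 1, "az": -0.19}, {"jaw": 1, "az": -0.19}, {"jaw": 1, "az": -0.19}])

```text
invalid input
```

```bash
python3 - <<'E'
from h import *
o=get_obs();print(o["tool_pos"],o["ee_rot"],o["time"])
c=cam("wrist"); p,d=snapshot("wrist"); save("w1",p); np.savez("w1.npz",p=p,d=d,K=c[0],o=c[1],M=c[2])
E
```

```text
[ 0.46423077 -0.27224052  0.17933319] [3.14084396e+00 7.05137425e-04 1.49298209e+00] 1.35
```

View pics/w1.png

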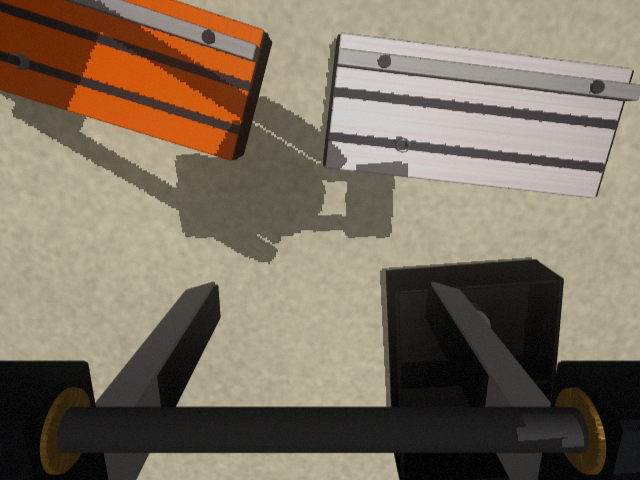

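The wrist view shows the whole grey rail with its top corners near (341,34), (632,69), (597,197) and (325,166). The stud is a ring in the near slot at (402,144). The rows need all seven keys. This view is enough to measure the stud, so I'll do that and head for the bracket.

```bash
cat >> h.py <<'E'
def hit(c,uv,z):
    K,o,M=c; uv=np.atleast_2d(np.array(uv,float)); r=np.c_[(uv[:,0]-K[0,2])/K[0,0],(uv[:,1]-K[1,2])/K[1,1],np.ones(len(uv))]@M.T
    return o+r*((z-o[2])/r[:,2])[:,None]
E
python3 - <<'E'
from est import *
f=np.load("w1.npz"); c=(f["K"],f["o"],f["M"]); d=f["d"]; C=cloud("wrist",d,c)
v,u=np.mgrid[0:480,0:640]; m=(d>0)&(C[...,2]>.034)&(C[...,2]<.06)&(u>315)&(v<215)
A=C[m]; print("rail",rect(A),np.median(A[:,2]))
S=C[m&(C[...,2]>.05)]; print("strip",rect(S),np.median(S[:,2]))
m2=m&(C[...,2]<.047); print("rail lower",np.median(C[m2][:,2]))
F=hit(c,[(341,34),(632,69),(597,197),(325,166)],.04);print(F.round(4)); F=F[1:4]
print("px ctr",(F[0]+F[2])/2, "ang",np.degrees(np.arctan2(*(F[1]-F[2])[1::-1])))
s=hit(c,[(402,144)],.048)[0]; print("stud",s)
for ctr,a in (((F[0]+F[2])/2,-11.),):
    a=np.radians(a); q=(s-ctr)[:2]; print("stud in rail",np.cos(a)*q[0]+np.sin(a)*q[1],-np.sin(a)*q[0]+np.cos(a)*q[1])
# slot lines
L=hit(c,[(333,137),(603,168),(335,92),(616,125)],.04); 
for i in (0,2): print("slot ang",np.degrees(np.arctan2(*(L[i+1]-L[i])[1::-1])))
cv2.imwrite("pics/w1c.png",cv2.resize(cv2.cvtColor(f["p"],cv2.COLOR_RGB2BGR)[100:190,330:470],None,fx=5,fy=5,interpolation=cv2.INTER_CUBIC))
plan([.577,.18,.22],2.77)
E
```

```text
rail (array([ 0.57627917, -0.20176035]), array([ 90.3, 203.6]), np.float32(-10.89)) 0.040890941073747855
strip (array([ 0.58152045, -0.17385425]), array([ 10.4, 200.3]), np.float32(-10.89)) 0.05467711084270685
rail lower 0.04073032124037765
[[ 0.487  -0.1403  0.04  ]
 [ 0.6822 -0.1774  0.04  ]
 [ 0.6672 -0.2643  0.04  ]
 [ 0.4698 -0.226   0.04  ]]
px ctr [ 0.57595483 -0.20171458  0.04      ] ang -10.97208276844543
stud [ 0.52400013 -0.2142584   0.048     ]
stud in rail -0.048606678543863184 -0.02222677918151694
slot ang -10.893442049545433
slot ang -10.852033342415496
t 1.4 T [ 0.4527  0.0783 -0.0389] R [ 0.007  -0.0025 -1.2653] rows 9.2 F [2.2 3.5 0. ]
```

View pics/w1c.png

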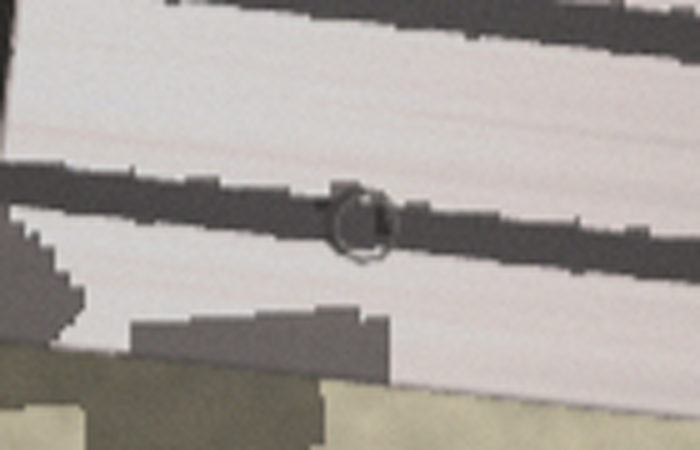

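The crop confirms the stud: a bright ring in the slot at crop (362,226), which is pixel (402.4,145.2). That puts it at world (0.524, -0.2145), about rail x = -49 mm and on the slot line. Now to the bracket.

Call:
step_arm(steps=[{"jaw": 1, "tx": 0.453, "ty": 0.078, "tz": -0.039, "ax": 0, "ay": 0, "az": -1.265}, {"jaw": 1, "tx": 0.453, "ty": 0.078, "tz": -0.039, "ax": 0, "ay": 0, "az": -1.265}, {"jaw": 1, "tx": 0.453, "ty": 0.078, "tz": -0.039, "ax": 0, "ay": 0, "az": -1.265}, {"jaw": 1, "tx": 0.453, "ty": 0.078, "tz": -0.039, "ax": 0, "ay": 0, "az": -1.265}, {"jaw": 1, "tx": 0.453, "ty": 0.078, "tz": -0.039, "ax": 0, "ay": 0, "az": -1.265}, {"jaw": 1, "tx": 0.453, "ty": 0.078, "tz": -0.039, "ax": 0, "ay": 0, "az": -1.265}, {"jaw": 1, "tx": 0.453, "ty": 0.078, "tz": -0.039, "ax": 0, "ay": 0, "az": -1.265}, {"jaw": 1, "tx": 0.453, "ty": 0.078, "tz": -0.039, "ax": 0, "ay": 0, "az": -1.265}])

```text
time: 2.2
tool_pos: [0.5599, 0.1146, 0.2144]
ee_rot: [3.135, 0.002, 2.692]
wrist_force: [1.0, -0.4, 0.8]
width: 0.0939
```

```bash
python3 -c "
from h import *
plan([.577,.193,.18],2.77)"
```

```text
t 2.2 T [0.0188 0.0778 0.0349] R [ 0.0065  0.0026 -0.0777] rows 1.7 F [ 1.  -0.4  0.8]
```

Call:
step_arm(steps=[{"jaw": 1, "tx": 0.019, "ty": 0.078, "tz": 0.035, "ax": 0.006, "ay": 0.003, "az": -0.078}, {"jaw": 1, "tx": 0.019, "ty": 0.078, "tz": 0.035, "ax": 0.006, "ay": 0.003, "az": -0.078}, {"jaw": 1, "tx": 0.019, "ty": 0.078, "tz": 0.035, "ax": 0.006, "ay": 0.003, "az": -0.078}, {"jaw": 1, "tx": 0.019, "ty": 0.078, "tz": 0.035, "ax": 0.006, "ay": 0.003, "az": -0.078}, {"jaw": 1, "tx": 0.019, "ty": 0.078, "tz": 0.035, "ax": 0.006, "ay": 0.003, "az": -0.078}, {"jaw": 1, "tx": 0.019, "ty": 0.078, "tz": 0.035, "ax": 0.006, "ay": 0.003, "az": -0.078}])

```text
time: 2.8
tool_pos: [0.5774, 0.1918, 0.1812]
ee_rot: [3.14, 0.001, 2.768]
wrist_force: [-0.1, -1.3, -0.1]
width: 0.0939
```

```bash
python3 - <<'E'
from est import *
o=get_obs();print(o["tool_pos"],o["ee_rot"],o["time"])
c=cam("wrist"); p,d=snapshot("wrist"); save("w2",p); np.savez("w2.npz",p=p,d=d,K=c[0],o=c[1],M=c[2])
C=cloud("wrist",d,c); 
for s in silhouettes("wrist","bracket")[:2]:
    m=s["pixels"]; X=C[m&(d>0)]; print(s["confidence"],s["rect"],m.sum())
    F=X[(X[:,2]<.014)]; print("foot",rect(F),np.median(F[:,2]))
    P=X[X[:,2]>.067]; print("post",rect(P),np.median(P[:,2]))
E
```

```text
[0.57739193 0.19175439 0.1811982 ] [3.14027547e+00 1.39651862e-03 2.76810208e+00] 2.8
0.83 [300.7, 137.9, 348.3, 304.3] 7183
foot (array([0.58143201, 0.19355536]), array([ 40. , 128.5]), np.float32(-21.3)) 0.006665097177628698
post (array([0.57726752, 0.19469823]), array([30.2, 29.9]), np.float32(69.16)) 0.07361375905889947
```

View pics/w2.png

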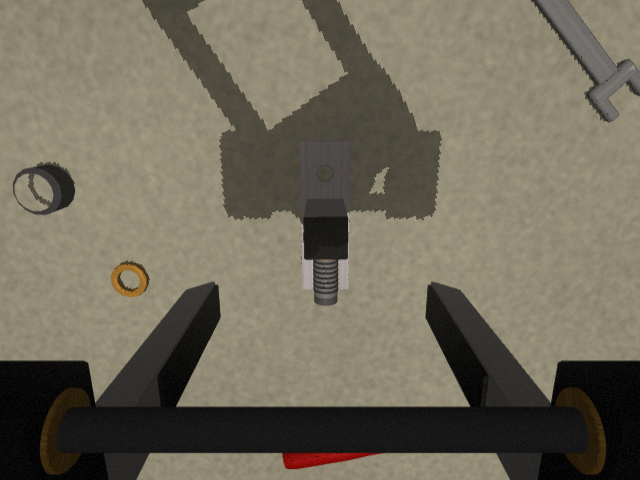

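The wrist view shows the bracket centred between the fingers: foot at (325,140–290), hole at (325,173), post at (326,235). The post is at (0.578, 0.1945) and yaw is -21.3°. Both the foot and post fits agree with the known sizes.

```bash
python3 -c "
from h import *
plan([.578,.1945,.033],2.770)"
```

```text
t 2.9 T [0.0005 0.0024 0.148 ] R [ 0.0014  0.0011 -0.0017] rows 3.0 F [ 0.1 -0.3  0.1]
```

Call:
step_arm(steps=[{"jaw": 1, "tx": 0, "ty": 0.002, "tz": 0.05, "ax": 0.001, "ay": 0.001, "az": -0.002}, {"jaw": 1, "tx": 0, "ty": 0.002, "tz": 0.09, "ax": 0.001, "ay": 0.001, "az": -0.002}, {"jaw": 1, "tx": 0, "ty": 0.002, "tz": 0.12, "ax": 0.001, "ay": 0.001, "az": -0.002}, {"jaw": 1, "tx": 0, "ty": 0.002, "tz": 0.14, "ax": 0.001, "ay": 0.001, "az": -0.002}, {"jaw": 1, "tx": 0, "ty": 0.002, "tz": 0.148, "ax": 0.001, "ay": 0.001, "az": -0.002}, {"jaw": 1, "tx": 0, "ty": 0.002, "tz": 0.148, "ax": 0.001, "ay": 0.001, "az": -0.002}, {"jaw": 0.3, "tx": 0, "ty": 0.002, "tz": 0.148, "ax": 0.001, "ay": 0.001, "az": -0.002}, {"jaw": 0.2, "tx": 0, "ty": 0.002, "tz": 0.148, "ax": 0.001, "ay": 0.001, "az": -0.002}])

```text
time: 3.7
tool_pos: [0.5797, 0.1941, 0.0353]
ee_rot: [3.139, 0.003, 2.77]
wrist_force: [0.3, -0.4, 0.1]
width: 0.0814
```

Call:
step_arm(steps=[{"jaw": 0, "tx": 0, "ty": 0, "tz": 0, "ax": 0, "ay": 0, "az": 0}, {"jaw": 0, "tx": 0, "ty": 0, "tz": 0, "ax": 0, "ay": 0, "az": 0}, {"jaw": 0, "tx": 0, "ty": 0, "tz": 0, "ax": 0, "ay": 0, "az": 0}, {"jaw": 0, "tx": 0, "ty": 0, "tz": 0, "ax": 0, "ay": 0, "az": 0}, {"jaw": 0, "tx": 0, "ty": 0, "tz": 0, "ax": 0, "ay": 0, "az": 0}])

```text
time: 4.2
tool_pos: [0.5796, 0.1942, 0.0352]
ee_rot: [3.139, 0.003, 2.77]
wrist_force: [-0.3, -0.4, -0.1]
width: 0.0414
```

Call:
step_arm(steps=[{"jaw": 0, "tx": 0, "ty": 0, "tz": 0, "ax": 0, "ay": 0, "az": 0}, {"jaw": 0, "tx": 0, "ty": 0, "tz": 0, "ax": 0, "ay": 0, "az": 0}, {"jaw": 0, "tx": 0, "ty": 0, "tz": 0, "ax": 0, "ay": 0, "az": 0}, {"jaw": 0, "tx": 0, "ty": 0, "tz": 0, "ax": 0, "ay": 0, "az": 0}, {"jaw": 0, "tx": 0, "ty": 0, "tz": 0, "ax": 0, "ay": 0, "az": 0}])

```text
time: 4.7
tool_pos: [0.5794, 0.1939, 0.0351]
ee_rot: [3.14, 0.003, 2.77]
wrist_force: [-0.9, -1.0, 0.6]
width: 0.0297
```

Call:
step_arm(steps=[{"jaw": 0, "tx": 0, "ty": 0, "tz": -0.03, "ax": 0, "ay": 0, "az": 0}, {"jaw": 0, "tx": 0, "ty": 0, "tz": -0.07, "ax": 0, "ay": 0, "az": 0}, {"jaw": 0, "tx": 0, "ty": 0, "tz": -0.1, "ax": 0, "ay": 0, "az": 0}, {"jaw": 0, "tx": 0, "ty": 0, "tz": -0.12, "ax": 0, "ay": 0, "az": 0}, {"jaw": 0, "tx": 0, "ty": 0, "tz": -0.12, "ax": 0, "ay": 0, "az": 0}])

```text
time: 5.2
tool_pos: [0.5809, 0.1946, 0.1587]
ee_rot: [3.135, 0.009, 2.77]
wrist_force: [-0.2, -0.5, -2.2]
width: 0.0298
```

```bash
python3 - <<'E'
from est import *
o=get_obs();print(o["time"],o["tool_pos"],o["ee_rot"],o["width"],o["wrist_force"])
c=cam("wrist"); p,d=snapshot("wrist"); save("w3",p); np.savez("w3.npz",p=p,d=d,K=c[0],o=c[1],M=c[2],tp=o["tool_pos"],er=o["ee_rot"])
E
```

```text
5.2 [0.58091424 0.19455428 0.15870261] [3.13519491 0.00853903 2.77019414] 0.029792447268795007 [-0.2420399  -0.47114342 -2.23825449]
```

View pics/w3.png

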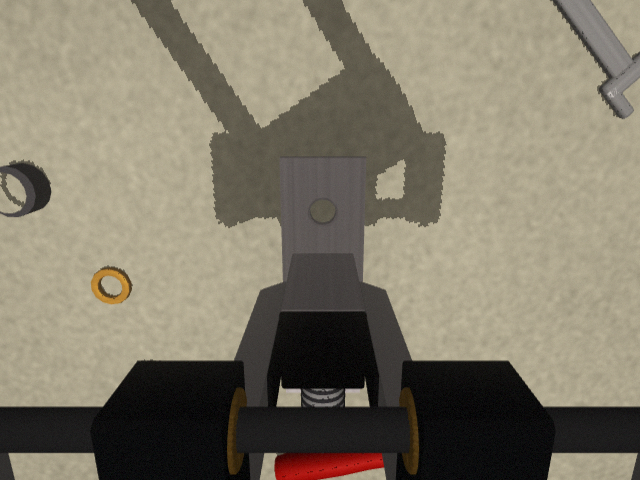

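The bracket is gripped cleanly (opening 29.8 mm for the 30 mm post). The hole is visible at (322,210) with the foot's end edge at row 157. Next I'll locate the hole in the tool frame and hover with it about 50 mm rail +x of the stud, so both show in one picture.

```bash
cat >> h.py <<'E'
def toolhole(c,uv,tp,er,dz=.029,frac=0):
    # hole centre at foot top plane, dz below TCP, in tool frame
    T=R.from_euler('xyz',er); K,o,M=c; r=M@np.array([(uv[0]-K[0,2])/K[0,0],(uv[1]-K[1,2])/K[1,1],1])
    a=T.inv().apply(o-tp); b=T.inv().apply(r); return a+b*(dz-a[2])/b[2]
E
python3 - <<'E'
from h import *
f=np.load("w3.npz"); c=(f["K"],f["o"],f["M"]); d=f["d"]; T=R.from_euler('xyz',f["er"]); C=cloud("wrist",d,c)
L=T.inv().apply((C-f["tp"]).reshape(-1,3)).reshape(480,640,3)
v,u=np.mgrid[0:480,0:640]; m=(v>165)&(v<240)&(u>287)&(u<358)&(np.hypot(u-322,v-210)>20)
print("foot top in tool frame z",np.median(L[m][:,2]))
z=np.median(L[m][:,2]);
n=np.c_[L[m][:,:2],np.ones(m.sum())]; print("plane tilt",np.linalg.lstsq(n,L[m][:,2],rcond=None)[0])
H=toolhole(c,(322.3,210.5),f["tp"],f["er"],.029); print("hole",H)
for uv in [(281,157),(363,157),(283,240),(362,240)]: print(uv,toolhole(c,uv,f["tp"],f["er"],.029))
H[2]=.035
Rr=R.from_euler('xyz',[np.pi,0,2.951]); st=np.array([.524,-.2145]); ax=np.array([np.cos(-.19),np.sin(-.19)])
P=np.r_[st+.055*ax,.075]-Rr.apply(H); print("TCP hover",P)
plan([P[0],P[1],.15],2.951)
E
```

```text
foot top in tool frame z 0.02827757741730682
plane tilt [-0.1013283  -0.00450325  0.03230695]
hole [0.03739607 0.00075002 0.029     ]
(281, 157) [ 0.06266495 -0.01829553  0.029     ]
(363, 157) [0.0626259  0.01957786 0.029     ]
(283, 240) [ 0.02271323 -0.01843754  0.029     ]
(362, 240) [0.02266763 0.02010253 0.029     ]
TCP hover [ 0.61458706 -0.23270802  0.11      ]
t 5.25 T [-0.1874 -0.3852  0.0054] R [ 0.0033  0.0052 -0.1808] rows 8.6 F [ 0.2  0.3 -3.9]
```

```bash
python3 - <<'E'
from h import *
f=np.load("w3.npz"); c=(f["K"],f["o"],f["M"]); d=f["d"]; T=R.from_euler('xyz',f["er"]); C=cloud("wrist",d,c)
L=T.inv().apply((C-f["tp"]).reshape(-1,3)).reshape(480,640,3)
v,u=np.mgrid[0:480,0:640]
def fit(m,n):
    m=m&(d>0); A=np.c_[L[m][:,:2],np.ones(m.sum())]; x,*_=np.linalg.lstsq(A,L[m][:,2],rcond=None); r=L[m][:,2]-A@x; print(n,x.round(4),"rms",r.std().round(5),m.sum())
fit((C[...,2]<.012)&(v<350),"ground")
fit((v>160)&(v<245)&(u>287)&(u<358)&(np.hypot(u-322,v-210)>20),"foot")
fit((v>160)&(v<200)&(u>287)&(u<358)&(np.hypot(u-322,v-210)>20),"foot back")
fit((v>320)&(v<380)&(u>290)&(u<355),"posttop")
E
```

```text
ground [-0.01    0.0048  0.1579] rms 0.00127 202436
foot [-0.0069 -0.004   0.0286] rms 0.00201 4615
foot back [-0.0698 -0.0076  0.032 ] rms 0.00265 2496
posttop [-0.0072  0.0011 -0.0386] rms 0.00055 3751
```

Tilt is actually about 0 (the first fit was polluted by missing depth). Now move to the hover, staying high first.

Call:
step_arm(steps=[{"jaw": 0, "tx": -0.187, "ty": -0.385, "tz": 0.005, "ax": 0.003, "ay": 0.005, "az": -0.181}, {"jaw": 0, "tx": -0.187, "ty": -0.385, "tz": 0.005, "ax": 0.003, "ay": 0.005, "az": -0.181}, {"jaw": 0, "tx": -0.187, "ty": -0.385, "tz": 0.005, "ax": 0.003, "ay": 0.005, "az": -0.181}, {"jaw": 0, "tx": -0.187, "ty": -0.385, "tz": 0.005, "ax": 0.003, "ay": 0.005, "az": -0.181}, {"jaw": 0, "tx": -0.187, "ty": -0.385, "tz": 0.005, "ax": 0.003, "ay": 0.005, "az": -0.181}, {"jaw": 0, "tx": -0.187, "ty": -0.385, "tz": 0.005, "ax": 0.003, "ay": 0.005, "az": -0.181}, {"jaw": 0, "tx": -0.187, "ty": -0.385, "tz": 0.005, "ax": 0.003, "ay": 0.005, "az": -0.181}, {"jaw": 0, "tx": -0.187, "ty": -0.385, "tz": 0.005, "ax": 0.003, "ay": 0.005, "az": -0.181}])

```text
time: 6.05
tool_pos: [0.6104, -0.2034, 0.1471]
ee_rot: [3.14, -0.005, 2.951]
wrist_force: [1.1, 0.8, -3.1]
width: 0.0294
```

```bash
python3 -c "
from h import *
plan([.6145,-.2325,.115],2.951)"
```

```text
t 6.05 T [-0.0097 -0.0278  0.032 ] R [ 0.0019 -0.0047  0.0002] rows 0.9 F [ 1.1  0.8 -3.1]
```

Call:
step_arm(steps=[{"jaw": 0, "tx": -0.01, "ty": -0.028, "tz": 0.01, "ax": 0.002, "ay": -0.005, "az": 0}, {"jaw": 0, "tx": -0.01, "ty": -0.028, "tz": 0.032, "ax": 0.002, "ay": -0.005, "az": 0}, {"jaw": 0, "tx": -0.01, "ty": -0.028, "tz": 0.032, "ax": 0.002, "ay": -0.005, "az": 0}, {"jaw": 0, "tx": -0.01, "ty": -0.028, "tz": 0.032, "ax": 0.002, "ay": -0.005, "az": 0}, {"jaw": 0, "tx": -0.01, "ty": -0.028, "tz": 0.032, "ax": 0.002, "ay": -0.005, "az": 0}, {"jaw": 0, "tx": -0.01, "ty": -0.028, "tz": 0.032, "ax": 0.002, "ay": -0.005, "az": 0}])

```text
time: 6.65
tool_pos: [0.6155, -0.232, 0.1164]
ee_rot: [-3.141, 0.002, 2.953]
wrist_force: [0.7, -0.6, -2.7]
width: 0.0299
```

```bash
python3 - <<'E'
from est import *
o=get_obs();print(o["time"],o["tool_pos"],o["ee_rot"],o["width"],o["wrist_force"])
c=cam("wrist"); p,d=snapshot("wrist"); np.savez("w4.npz",p=p,d=d,K=c[0],o=c[1],M=c[2],tp=o["tool_pos"],er=o["ee_rot"])
q=p[40:300,180:480]; save("w4",cv2.resize(q,None,fx=2.3,fy=2.3,interpolation=cv2.INTER_CUBIC))
E
```

```text
6.65 [ 0.61553977 -0.23198151  0.11635948] [-3.14103029e+00  2.40313300e-03  2.95265523e+00] 0.029923479262953964 [ 0.71227345 -0.56243257 -2.74449863]
```

View pics/w4.png

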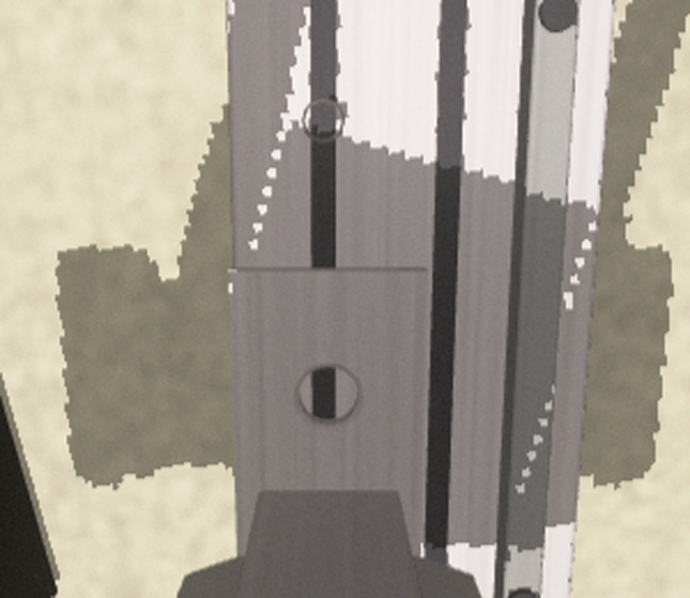

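The picture shows the stud ring at full-image pixel (320.6,91.7) and the hole at (322.8,210.9), with the slot lined up with the foot. Now I'll work out the relative move.

```bash
python3 - <<'E'
from h import *
f=np.load("w4.npz"); c=(f["K"],f["o"],f["M"]); tp,er=f["tp"],f["er"]; T=R.from_euler('xyz',er)
H=toolhole(c,(322.8,210.9),tp,er,.0286); S=toolhole(c,(320.65,91.7),tp,er,tp[2]-.048)
print("hole",H,"stud",S,"move",S-H); print("stud world",tp+T.apply(S))
a=toolhole(c,(180+324/2.3,40),tp,er,tp[2]-.04);b=toolhole(c,(180+323/2.3,40+262/2.3),tp,er,tp[2]-.04); print("slot dir in tool",(a-b)[1]/(a-b)[0])
a=toolhole(c,(180+230/2.3,40+269/2.3),tp,er,.0286);b=toolhole(c,(180+426/2.3,40+269/2.3),tp,er,.0286);e=toolhole(c,(180+237/2.3,40+555/2.3),tp,er,.0286);print("foot",a,b,"side",(a-e)[1]/(a-e)[0])
P=tp+T.apply([*(S-H)[:2],0]); print("TCP tgt",P)
plan([P[0],P[1],.048+.0346+.012],2.952)
E
```

```text
hole [0.03709181 0.00100376 0.0286    ] stud [ 9.28772994e-02 -3.88149345e-05  6.83594841e-02] move [ 0.05578549 -0.00104257  0.03975948]
stud world [ 0.52446238 -0.21464451  0.04777703]
slot dir in tool 0.006243885102284601
foot [ 0.06253344 -0.01870633  0.0286    ] [0.0624918  0.02058243 0.0286    ] side 0.0038720205288715896
TCP tgt [ 0.56055136 -0.22252819  0.11622601]
t 6.7 T [ 0.0559 -0.001   0.0218] R [-0.0006  0.0027  0.0005] rows 1.2 F [ 0.5 -0.5 -2.6]
```

Call:
step_arm(steps=[{"jaw": 0, "tx": 0.02, "ty": 0, "tz": 0.006, "ax": 0, "ay": 0.003, "az": 0}, {"jaw": 0, "tx": 0.04, "ty": -0.001, "tz": 0.016, "ax": 0, "ay": 0.003, "az": 0}, {"jaw": 0, "tx": 0.056, "ty": -0.001, "tz": 0.022, "ax": 0, "ay": 0.003, "az": 0}, {"jaw": 0, "tx": 0.056, "ty": -0.001, "tz": 0.026, "ax": 0, "ay": 0.003, "az": 0}, {"jaw": 0, "tx": 0.056, "ty": -0.001, "tz": 0.028, "ax": 0, "ay": 0.003, "az": 0}, {"jaw": 0, "tx": 0.056, "ty": -0.001, "tz": 0.028, "ax": 0, "ay": 0.003, "az": 0}, {"jaw": 0, "tx": 0.056, "ty": -0.001, "tz": 0.028, "ax": 0, "ay": 0.003, "az": 0}])

```text
time: 7.4
tool_pos: [0.5615, -0.2228, 0.0889]
ee_rot: [-3.141, 0.001, 2.953]
wrist_force: [-0.5, -0.2, -3.1]
width: 0.0299
```

```bash
python3 - <<'E'
from est import *
o=get_obs();print(o["time"],o["tool_pos"],o["ee_rot"],o["width"],o["wrist_force"])
c=cam("wrist"); p,d=snapshot("wrist"); np.savez("w5.npz",p=p,d=d,K=c[0],o=c[1],M=c[2],tp=o["tool_pos"],er=o["ee_rot"])
q=p[170:250,270:375]; save("w5",cv2.resize(q,None,fx=6,fy=6,interpolation=cv2.INTER_CUBIC))
plan([.5605,-.2225,.0826],2.952)
E
```

```text
7.4 [ 0.56148115 -0.22278094  0.08893852] [-3.14058860e+00  1.10672333e-03  2.95293133e+00] 0.02987324147283172 [-0.52342883 -0.22611472 -3.06741531]
t 7.45 T [0.0009 0.0001 0.0063] R [-0.001   0.001   0.0009] rows 0.1 F [ 0.1  0.5 -3.3]
```

View pics/w5.png

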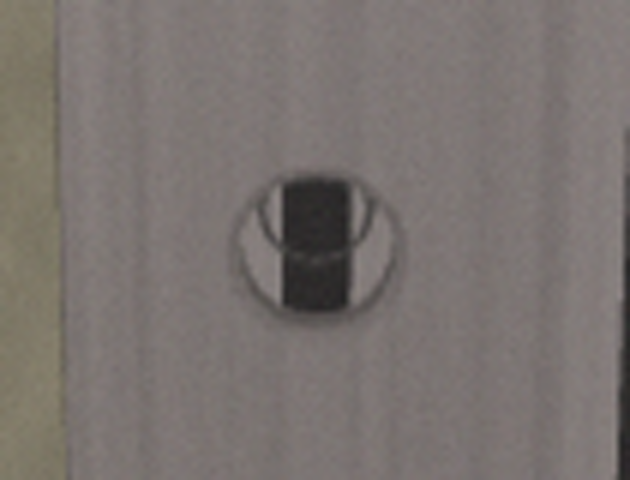

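The stud shows through the hole: its near arc has its bottom at crop (316,258), about 116 px wide, and the hole centre is at (316,248). Laterally it is centred.

```bash
python3 - <<'E'
from h import *
f=np.load("w5.npz"); c=(f["K"],f["o"],f["M"]); tp,er=f["tp"],f["er"]
px=lambda x,y:(270+(x+.5)/6-.5,170+(y+.5)/6-.5)
H=toolhole(c,px(316.5,248),tp,er,.0286)
for z in (.048,.047,.040):
    b=toolhole(c,px(316,258),tp,er,tp[2]-z); l=toolhole(c,px(258,203),tp,er,tp[2]-z); r=toolhole(c,px(374,203),tp,er,tp[2]-z)
    print(z,"near edge",b,"width",r[1]-l[1],"stud ctr if r=5",b[0]+0.005 if 0 else b[0]-.005, b[0]+.005,"move y",(l+r)[1]/2-H[1])
print("hole",H)
E
```

```text
0.048 near edge [0.03352462 0.0007428  0.04093852] width 0.009751501540831604 stud ctr if r=5 0.02852462162733924 0.03852462162733924 move y -3.7547676289396634e-05
0.047 near edge [0.03329886 0.0007426  0.04193852] width 0.009797305488398335 stud ctr if r=5 0.02829885990139232 0.03829885990139232 move y -3.7724813744095375e-05
0.04 near edge [0.03171853 0.00074117 0.04893852] width 0.010117933121365445 stud ctr if r=5 0.026718527819763905 0.0367185278197639 move y -3.8964775926987865e-05
hole [0.03712453 0.00078609 0.0286    ]
```

Image says move about +1.2 mm in tool x and 0 in y, consistent with the plan (+0.9). Descend slowly, watching force.

Call:
step_arm(steps=[{"jaw": 0, "tx": 0.001, "ty": 0, "tz": 0.002, "ax": 0, "ay": 0.001, "az": 0}, {"jaw": 0, "tx": 0.001, "ty": 0, "tz": 0.004, "ax": 0, "ay": 0.001, "az": 0}, {"jaw": 0, "tx": 0.001, "ty": 0, "tz": 0.006, "ax": 0, "ay": 0.001, "az": 0}, {"jaw": 0, "tx": 0.001, "ty": 0, "tz": 0.007, "ax": 0, "ay": 0.001, "az": 0}, {"jaw": 0, "tx": 0.001, "ty": 0, "tz": 0.008, "ax": 0, "ay": 0.001, "az": 0}, {"jaw": 0, "tx": 0.001, "ty": 0, "tz": 0.008, "ax": 0, "ay": 0.001, "az": 0}])

```text
time: 8.05
tool_pos: [0.5603, -0.2226, 0.0806]
ee_rot: [-3.141, -0.0, 2.953]
wrist_force: [0.2, -0.7, -3.2]
width: 0.0301
```

Call:
step_arm(steps=[{"jaw": 0, "tx": 0, "ty": 0, "tz": 0.001, "ax": 0, "ay": 0, "az": 0}, {"jaw": 0, "tx": 0, "ty": 0, "tz": 0.002, "ax": 0, "ay": 0, "az": 0}, {"jaw": 0, "tx": 0, "ty": 0, "tz": 0.003, "ax": 0, "ay": 0, "az": 0}, {"jaw": 0, "tx": 0, "ty": 0, "tz": 0.004, "ax": 0, "ay": 0, "az": 0}, {"jaw": 0, "tx": 0, "ty": 0, "tz": 0.004, "ax": 0, "ay": 0, "az": 0}])

```text
time: 8.55
tool_pos: [0.5601, -0.2225, 0.0764]
ee_rot: [-3.141, -0.001, 2.953]
wrist_force: [-1.0, -0.5, -2.1]
width: 0.03
```

Call:
step_arm(steps=[{"jaw": 0, "tx": 0, "ty": 0, "tz": 0.0005, "ax": 0, "ay": 0, "az": 0}, {"jaw": 0, "tx": 0, "ty": 0, "tz": 0.001, "ax": 0, "ay": 0, "az": 0}, {"jaw": 0, "tx": 0, "ty": 0, "tz": 0.001, "ax": 0, "ay": 0, "az": 0}])

```text
time: 8.85
tool_pos: [0.5602, -0.2225, 0.0754]
ee_rot: [-3.141, -0.001, 2.953]
wrist_force: [-0.1, 0.4, -2.6]
width: 0.0297
```

Call:
step_arm(steps=[{"jaw": 0, "tx": 0, "ty": 0, "tz": 0.0005, "ax": 0, "ay": 0, "az": 0}, {"jaw": 0, "tx": 0, "ty": 0, "tz": 0.001, "ax": 0, "ay": 0, "az": 0}, {"jaw": 0, "tx": 0, "ty": 0, "tz": 0.001, "ax": 0, "ay": 0, "az": 0}])

```text
time: 9.15
tool_pos: [0.5602, -0.2226, 0.0752]
ee_rot: [-3.141, -0.0, 2.953]
wrist_force: [-2.7, -0.2, 1.9]
width: 0.0299
```

Flush contact: the wrist z force rose about 5 N and TCP z 0.0752 puts the underside at about 0.040. Now swing anticlockwise about the stud (tool az negative), with the pivot 37.3 mm along tool x. The expected total is about 15.5°; first 12°.

Call:
step_arm(steps=[{"jaw": 0, "tx": 0, "ty": 0, "tz": 0, "ax": 0, "ay": 0, "az": 0}, {"jaw": 0, "tx": 0, "ty": 0, "tz": 0, "ax": 0, "ay": 0, "az": 0}, {"jaw": 0, "tx": 0, "ty": 0.001, "tz": 0, "ax": 0, "ay": 0, "az": -0.026}, {"jaw": 0, "tx": 0, "ty": 0.002, "tz": 0, "ax": 0, "ay": 0, "az": -0.052}, {"jaw": 0, "tx": 0.0001, "ty": 0.0029, "tz": 0, "ax": 0, "ay": 0, "az": -0.079}, {"jaw": 0, "tx": 0.0001, "ty": 0.0039, "tz": 0, "ax": 0, "ay": 0, "az": -0.105}, {"jaw": 0, "tx": 0.0002, "ty": 0.0049, "tz": 0, "ax": 0, "ay": 0, "az": -0.131}, {"jaw": 0, "tx": 0.0003, "ty": 0.0058, "tz": 0, "ax": 0, "ay": 0, "az": -0.157}])

```text
time: 9.95
tool_pos: [0.5611, -0.2168, 0.0753]
ee_rot: [-3.141, -0.0, 3.112]
wrist_force: [-0.0, -0.6, -1.0]
width: 0.03
```

Call:
step_arm(steps=[{"jaw": 0, "tx": 0, "ty": 0.001, "tz": 0, "ax": 0, "ay": 0, "az": -0.026}, {"jaw": 0, "tx": 0, "ty": 0.002, "tz": 0, "ax": 0, "ay": 0, "az": -0.052}, {"jaw": 0, "tx": 0.0001, "ty": 0.0029, "tz": 0, "ax": 0, "ay": 0, "az": -0.078}, {"jaw": 0, "tx": 0.0001, "ty": 0.0029, "tz": 0, "ax": 0, "ay": 0, "az": -0.078}])

```text
time: 10.35
tool_pos: [0.561, -0.2135, 0.0752]
ee_rot: [-3.141, -0.001, -3.092]
wrist_force: [-0.4, 1.1, -0.8]
width: 0.0298
```

```bash
python3 - <<'E'
from h import *
o=get_obs();print(o["time"],o["tool_pos"],o["ee_rot"],o["wrist_force"],o["wrist_torque"])
p,d=snapshot("scene"); c=cam("scene"); T=R.from_euler('xyz',o["ee_rot"])
# predicted corner in rail frame from tool pose: hole at tool (.0373,.0008)
a=-.190; ctr=np.array([.5761,-.2017])
def rail(X): q=X[:2]-ctr; return np.cos(a)*q[0]+np.sin(a)*q[1],-np.sin(a)*q[0]+np.cos(a)*q[1]
print("hole",rail(o["tool_pos"]+T.apply([.0373,.0008,.035])),"corner",rail(o["tool_pos"]+T.apply([.0373-.1,.0008+.02,.032])))
E
```

```text
10.35 [ 0.56101103 -0.21346796  0.07522364] [-3.14126507e+00 -5.08696261e-04 -3.09205397e+00] [-0.410783    1.06289914 -0.7883354 ] [ 0.0955523  -0.21431803 -0.00063928]
hole (np.float64(-0.04903431769766965), np.float64(-0.02249367217059791)) corner (np.float64(0.043366578522472166), np.float64(0.020662041368747074))
```

The predicted corner is at rail y of about 20.7 mm, so about 1.6° remains. Small steps to contact.

Call:
step_arm(steps=[{"jaw": 0, "tx": 0, "ty": 0.0003, "tz": 0, "ax": 0, "ay": 0, "az": -0.008}, {"jaw": 0, "tx": 0, "ty": 0.0006, "tz": 0, "ax": 0, "ay": 0, "az": -0.016}, {"jaw": 0, "tx": 0, "ty": 0.0008, "tz": 0, "ax": 0, "ay": 0, "az": -0.022}, {"jaw": 0, "tx": 0, "ty": 0.0008, "tz": 0, "ax": 0, "ay": 0, "az": -0.022}])

```text
time: 10.8
tool_pos: [0.561, -0.2127, 0.0753]
ee_rot: [-3.141, -0.0, -3.071]
wrist_force: [-0.0, -1.4, -1.5]
width: 0.0299
```

```bash
python3 - <<'E'
from h import *
o=get_obs();print(o["time"],o["tool_pos"],o["ee_rot"],o["wrist_force"],o["wrist_torque"])
E
```

```text
10.8 [ 0.56099264 -0.21265844  0.07525074] [-3.14136769e+00 -4.43765818e-04 -3.07055202e+00] [-0.03109509 -1.36188616 -1.48638242] [-0.08033151 -0.22913605 -0.07597483]
```

Call:
step_arm(steps=[{"jaw": 0, "tx": 0, "ty": 0.0002, "tz": 0, "ax": 0, "ay": 0, "az": -0.006}, {"jaw": 0, "tx": 0, "ty": 0.0005, "tz": 0, "ax": 0, "ay": 0, "az": -0.012}, {"jaw": 0, "tx": 0, "ty": 0.0005, "tz": 0, "ax": 0, "ay": 0, "az": -0.012}])

```text
time: 11.1
tool_pos: [0.5611, -0.2126, 0.0753]
ee_rot: [-3.14, -0.0, -3.059]
wrist_force: [0.3, -2.2, -2.2]
width: 0.0299
```

```bash
python3 - <<'E'
from h import *
o=get_obs();print(o["time"],o["tool_pos"],o["ee_rot"],o["wrist_force"],o["wrist_torque"])
E
```

```text
11.1 [ 0.56106346 -0.21262859  0.07525753] [-3.14042021e+00 -1.93383999e-04 -3.05866498e+00] [ 0.25407773 -2.22312327 -2.17349474] [-0.46230229 -0.30855574 -0.24401204]
```

The z torque rose to -0.24 Nm and the advance stopped, so the corner is on the strip. Release.

Call:
step_arm(steps=[{"jaw": 0.36, "tx": 0, "ty": 0, "tz": 0, "ax": 0, "ay": 0, "az": 0}, {"jaw": 0.45, "tx": 0, "ty": 0, "tz": 0, "ax": 0, "ay": 0, "az": 0}, {"jaw": 0.6, "tx": 0, "ty": 0, "tz": 0, "ax": 0, "ay": 0, "az": 0}, {"jaw": 0.7, "tx": 0, "ty": 0, "tz": 0, "ax": 0, "ay": 0, "az": 0}, {"jaw": 0.7, "tx": 0, "ty": 0, "tz": 0, "ax": 0, "ay": 0, "az": 0}, {"jaw": 0.7, "tx": 0, "ty": 0, "tz": 0, "ax": 0, "ay": 0, "az": 0}])

```text
time: 11.7
tool_pos: [0.5611, -0.2126, 0.0753]
ee_rot: [-3.14, -0.0, -3.059]
wrist_force: [0.1, 0.8, 0.6]
width: 0.0651
```

Call:
step_arm(steps=[{"jaw": 0.7, "tx": 0, "ty": 0, "tz": -0.02, "ax": 0, "ay": 0, "az": 0}, {"jaw": 0.7, "tx": 0, "ty": 0, "tz": -0.05, "ax": 0, "ay": 0, "az": 0}, {"jaw": 0.7, "tx": 0, "ty": 0, "tz": -0.09, "ax": 0, "ay": 0, "az": 0}, {"jaw": 0.7, "tx": 0, "ty": 0, "tz": -0.12, "ax": 0, "ay": 0, "az": 0}, {"jaw": 0.7, "tx": 0, "ty": 0, "tz": -0.12, "ax": 0, "ay": 0, "az": 0}, {"jaw": 0.7, "tx": 0, "ty": 0, "tz": -0.12, "ax": 0, "ay": 0, "az": 0}])

```text
time: 12.3
tool_pos: [0.5614, -0.2125, 0.1958]
ee_rot: [-3.14, 0.001, -3.059]
wrist_force: [0.1, 0.2, -0.8]
width: 0.0658
```

```bash
python3 - <<'E'
from est import *
o=get_obs();print(o["time"],o["tool_pos"],o["width"],o["wrist_force"])
c=cam("wrist"); p,d=snapshot("wrist"); np.savez("w6.npz",p=p,d=d,K=c[0],o=c[1],M=c[2],tp=o["tool_pos"],er=o["ee_rot"])
C=cloud("wrist",d,c); save("w6",p)
a=-.190; ctr=np.array([.5761,-.2017])
q=C[...,:2]-ctr; X=np.cos(a)*q[...,0]+np.sin(a)*q[...,1]; Y=-np.sin(a)*q[...,0]+np.cos(a)*q[...,1]; Z=C[...,2]
ok=(d>0)
m=ok&(abs(X)<.1)&(abs(Y)<.045)
print("post top z",np.median(Z[m&(Z>.105)&(Z<.125)]))
for s in silhouettes("wrist","bracket")[:1]:
    b=s["pixels"]&ok; F=b&(Z<.055)&(Z>.035); print(s["confidence"],s["rect"],"foot z",np.median(Z[F]),rect(C[F]))
    P=np.c_[X[F],Y[F],np.ones(F.sum())]; print("foot plane in rail",np.linalg.lstsq(P,Z[F],rcond=None)[0])
    T=b&(Z>.105)&(Z<.12); print("post top",rect(C[T])); print(np.median(X[T]),np.median(Y[T]))
Rl=m&(Z<.0445)&(Z>.036); print("rail z",np.median(Z[Rl]))
E
```

```text
12.3 [ 0.56135189 -0.21249838  0.19582216] 0.06576050376505908 [ 0.0692508   0.18288527 -0.82005595]
post top z 0.11361262053574639
0.84 [296.3, 136.8, 350.4, 318.5] foot z 0.04668864115033505 (array([ 0.56166309, -0.21156912]), array([126.5,  40.2]), np.float32(4.87))
foot plane in rail [ 6.15614470e-04 -9.40574616e-05  4.67399689e-02]
post top (array([ 0.55942731, -0.21197983]), array([30.2, 30.8]), np.float32(-85.51))
-0.015900884029305746 -0.013580043251831665
rail z 0.04073184922254336
```

View pics/w6.png

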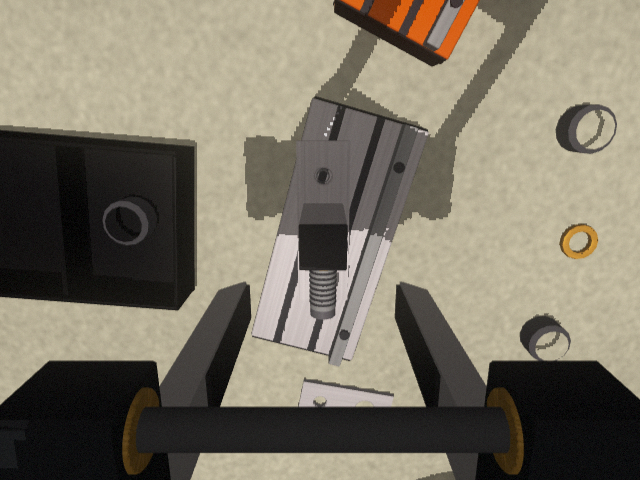

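The final view shows the stud inside the hole at (323,176) and the foot's long end against the strip. Measured:
- Foot top 6.0 mm above the rail, so it is flush, with plane tilt under 0.001.
- Yaw 15.8° to the rail.
- Corner at rail y of about 23.9 mm against the strip face at 23.5 mm (measuring noise is about 1 mm).

Arm clear. Handing in.

```bash
python3 -c "
from bench import *
print(close_job())"
```

```text
the job is handed in; nothing more can be done
None
```

The bracket is on the grey rail with its hole over the stud, its long end pointing away from the stud, and its corner against the stop strip. I let go and handed the job in at about 12.4 s of the 72 s allowed. It reports no verdict.

I gripped the bracket by the post, carried it to the rail, and lined the hole up with the stud by wrist camera. The hole dropped over the stud without any searching, and I touched the rail at about 5 N. I then swung it anticlockwise until the wrist torque showed the corner touching.

The last checks after release:
- **Flush:** the foot's top is 6.0 mm above the rail, which is its own thickness, and the tilt is under 0.001 rad.
- **Angle and corner:** the foot stands 15.8° to the rail. The corner measures at rail y of about 23.9 mm against the strip face at 23.5 mm, which is contact within the roughly 1 mm measuring noise.
- **Hole:** the last picture shows the stud inside the hole.
- **Clearance:** the gripper stood well above the bracket with no wrist load. I never touched the other things. I did not re-measure their positions at the end.

Two things went wrong along the way. Two move calls were refused because their rows lacked some keys, and neither moved the arm. One tilt reading of 0.1 rad came from missing depth pixels and vanished once I filtered them out.

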